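# Load the polishing barrel with a scoop of beads and hang the scoop up

### The job

Using the steel scoop, transfer at least three of the six white ceramic beads from the blue tray into the open grey polishing barrel, never touching the beads with the fingers. Then hang the empty scoop by its wire bail on the rod of the hook stand and let go, with no bead left in the scoop or spilled on the bench. Leave the amber jar, the white case and the red bottle where they stand.

Things in the scene. Friction and masses are not known exactly. Their poses are not given: they have to be found in the camera images.
- scoop: loose steel scoop, 160 g, standing with its lip roughly towards the robot. Open-topped bowl 76 (x) x 66 (y), walls 32 high, floor 2 thick; the front 26 at its open +x end has no side walls and is the lip. A 6 mm wire bail arches along y at x=-12. A black upright grip, 18 (x) x 16 (y), stands on the bail from 88 to 132 above the underside. Origin: centre of the underside; x to the lip, z up
- scoop_grip (a point): centre of the black grip, 112 mm above the scoop's underside, x=-12 mm
- scoop_bail (a point): inner top of the bail, where a rod passed under it (along x) bears: x=-12 mm, 82 mm above the scoop's underside. The opening under it starts at the walls' top (32 mm) and is 60 mm wide up to 62 mm high, narrowing to about 24 mm at 80 mm
- scoop_lip (a point): middle of the lip's lower edge, x=38 mm, z=0 in the scoop's frame
- tray: fixed blue open tray, outside 230 (x) x 90 (y), walls 30 high, walls and floor 5 thick (inside 220 x 80). At its -x end, nearer the robot, a 50-degree ramp across the full width rises from the floor at x=-81 to the top of the end wall; the walls of the last 45 are 45 high. Origin: centre of the underside, z up. Beads start between x=-76 and x=10; the floor from there to x=110 is free
- bead0: loose smooth glazed white ceramic bead (slippery), 18 g, a rounded barrel shape 22 in diameter and 20 high with flat ends 8 wide. Origin: its centre. All six beads are alike.
- bead1: loose smooth glazed white ceramic bead (slippery), 18 g, a rounded barrel shape 22 in diameter and 20 high with flat ends 8 wide. Origin: its centre. All six beads are alike.
- bead2: loose smooth glazed white ceramic bead (slippery), 18 g, a rounded barrel shape 22 in diameter and 20 high with flat ends 8 wide. Origin: its centre. All six beads are alike.
- bead3: loose smooth glazed white ceramic bead (slippery), 18 g, a rounded barrel shape 22 in diameter and 20 high with flat ends 8 wide. Origin: its centre. All six beads are alike.
- bead4: loose smooth glazed white ceramic bead (slippery), 18 g, a rounded barrel shape 22 in diameter and 20 high with flat ends 8 wide. Origin: its centre. All six beads are alike.
- bead5: loose smooth glazed white ceramic bead (slippery), 18 g, a rounded barrel shape 22 in diameter and 20 high with flat ends 8 wide. Origin: its centre. All six beads are alike.
- barrel: fixed grey polishing barrel, an upright round open pot, outside 112 wide at the foot and 116 at the rim, 65 high, wall 4, floor 6, on a black rubber foot ring 124 wide. Origin: centre of its underside
- barrel_rim (a point): centre of the barrel's mouth, 65 mm above the bench; the mouth is 108 mm wide
- barrel_in (a point): point on the barrel's axis, 12 mm above the bench, 6 mm above its inner floor (inner radius 52 to 54 mm)
- hook: fixed hook stand: dark round base 100 wide and 12 high, steel post 16 in diameter and 192 high, and a level rod 8 thick, its axis 170 high, that runs 130 from the post's axis along the stand's -x (roughly towards the robot) and ends in a tip turned up to 190 high. Origin: foot of the post's axis
- hook_seat (a point): point on top of the rod, 70 mm out from the post's axis and 174 mm high: a good place for the bail
- hook_tip (a point): top of the turned-up tip, 134 mm out from the post's axis and 190 mm high
- jar: loose amber jar, 52 wide, 70 high; bystander. Origin: centre of its underside
- case: loose white rounded case, 60 x 46 x 22 high; bystander. Origin: centre of its underside
- flask: loose red bottle, 40 wide, 110 high; bystander. Origin: centre of its underside
Mind the look-alikes: they are no part of the job. There is more than one size of the tray; the one meant has the size given above.

How it is judged:
At the end, for the whole second after the job is handed in: At least 3 beads in the barrel (centre within 58 mm of the middle of its floor), all others in the tray or barrel; the scoop hanging nearly still (under 0.12 m/s) by its bail on the hook's rod between post and tip (bail within 20 mm sideways of the rod), its underside over 50 mm above the bench ((distance between each of bead0, bead1, bead2 and barrel_in below 0.058 m or distance between each of bead0, bead1, bead3 and barrel_in below 0.058 m or distance between each of bead0, bead1, bead4 and barrel_in below 0.058 m or distance between each of bead0, bead1, bead5 and barrel_in below 0.058 m or distance between each of bead0, bead2, bead3 and barrel_in below 0.058 m or distance between each of bead0, bead2, bead4 and barrel_in below 0.058 m or distance between each of bead0, bead2, bead5 and barrel_in below 0.058 m or distance between each of bead0, bead3, bead4 and barrel_in below 0.058 m or distance between each of bead0, bead3, bead5 and barrel_in below 0.058 m or distance between each of bead0, bead4, bead5 and barrel_in below 0.058 m or distance between each of bead1, bead2, bead3 and barrel_in below 0.058 m or distance between each of bead1, bead2, bead4 and barrel_in below 0.058 m or distance between each of bead1, bead2, bead5 and barrel_in below 0.058 m or distance between each of bead1, bead3, bead4 and barrel_in below 0.058 m or distance between each of bead1, bead3, bead5 and barrel_in below 0.058 m or distance between each of bead1, bead4, bead5 and barrel_in below 0.058 m or distance between each of bead2, bead3, bead4 and barrel_in below 0.058 m or distance between each of bead2, bead3, bead5 and barrel_in below 0.058 m or distance between each of bead2, bead4, bead5 and barrel_in below 0.058 m or distance between each of bead3, bead4, bead5 and barrel_in below 0.058 m) and (distance between bead0 and barrel_in below 0.058 m or (x of bead0 in the frame of tray between -0.112 and 0.112 m and y of bead0 in the frame of tray between -0.042 and 0.042 m and height (world z) of bead0 below 0.055 m)) and (distance between bead1 and barrel_in below 0.058 m or (x of bead1 in the frame of tray between -0.112 and 0.112 m and y of bead1 in the frame of tray between -0.042 and 0.042 m and height (world z) of bead1 below 0.055 m)) and (distance between bead2 and barrel_in below 0.058 m or (x of bead2 in the frame of tray between -0.112 and 0.112 m and y of bead2 in the frame of tray between -0.042 and 0.042 m and height (world z) of bead2 below 0.055 m)) and (distance between bead3 and barrel_in below 0.058 m or (x of bead3 in the frame of tray between -0.112 and 0.112 m and y of bead3 in the frame of tray between -0.042 and 0.042 m and height (world z) of bead3 below 0.055 m)) and (distance between bead4 and barrel_in below 0.058 m or (x of bead4 in the frame of tray between -0.112 and 0.112 m and y of bead4 in the frame of tray between -0.042 and 0.042 m and height (world z) of bead4 below 0.055 m)) and (distance between bead5 and barrel_in below 0.058 m or (x of bead5 in the frame of tray between -0.112 and 0.112 m and y of bead5 in the frame of tray between -0.042 and 0.042 m and height (world z) of bead5 below 0.055 m)) and x of scoop_bail in the frame of hook between -0.134 and -0.005 m and y of scoop_bail in the frame of hook between -0.02 and 0.02 m and z of scoop_bail in the frame of hook between 0.16 and 0.19 m and contact force between scoop and hook above 0.4 N and height (world z) of scoop above 0.05 m and linear speed of scoop below 0.12 m/s); the robot touches nothing.
It fails at once if the fingers touch a bead (contact force between the fingers and bead0 above 0.3 N or contact force between the fingers and bead1 above 0.3 N or contact force between the fingers and bead2 above 0.3 N or contact force between the fingers and bead3 above 0.3 N or contact force between the fingers and bead4 above 0.3 N or contact force between the fingers and bead5 above 0.3 N).
It fails at once if a bystander (jar, case or bottle) is moved by more than 30 mm or tipped (distance of any of jar, case, flask from where it was at the start of the episode above 0.03 m or angle between any of jar, case, flask's own z axis and vertical above 0.5 rad).
It also fails if it takes over 72 s, if anything falls off the work surface, if the arm or the gripper's body presses on something with over 40 N, if the wrist force passes 120 N, or if a joint passes its speed limit or range.

### The arm

A 7-joint arm with a two-finger parallel gripper is mounted at the origin on the work surface. World frame = base frame: x ahead of the robot, y to its left, z up, the work surface at z = 0. Lengths are in m, angles in rad, forces in N, time in s.
With the tool pointing down it reaches from about 0.425 to 0.925 m from the base axis. Payload 6.8 kg.
Tool frame: the origin (TCP) lies midway between the tips of the shut fingers; the grasp point (between the pads) lies 19 mm behind it; z points along the fingers, y is the line along which they close (so a half turn about z gives the same grasp; the last joint's range is limited). The gripper opens to 85 mm and grips with 20 to 120 N. Pads are 22 mm wide; open, the fingers measure 114 mm over their backs; the gripper's body (76 mm by 85 mm) begins 54 mm behind the grasp point. The pads swing forward as they close: fully open they stand 13 mm farther back than shut.
Start: joints at [1.116, 0.477, 0.022, 1.555, -0.011, 1.109, -0.083], TCP at [0.229, -0.635, 0.231] pointing down, gripper open.
Joint ranges: [-2.96, 2.96], [-0.34, 2.1], [-1.41, 1.46], [0.24, 2.44], [-1.37, 4.51], [0.17, 1.92], [-2.96, 2.96]. Speed limits (rad/s): [2.39, 2.39, 3.14, 3.14, 3.14, 3.14, 3.14].

### API

Orientations are given as a unit quaternion [w, x, y, z].
In Python, from station import bot, imaging gives the robot as it stands.
- The arm moves only by the tool move_arm, never from a script. Its argument "commands" is a list that holds one entry, the list of rows, each a list of 7 numbers: the shift along the tool's x, y, z in m, then the turn, a rotation vector about the tool's x, y, z in degrees, then the finger opening in m, from 0 to 0.0854. In form: [[[x, y, z, rx, ry, rz, grip], ...]]. A call has 1 to 20 rows; each row shifts and turns the commanded pose from where the row before left it, along the tool's axes as they then stand; what a row does not reach is not made up. A row lasts 1/8 s, in which the tool goes at most 62.5 mm and 10.7 degrees, less where a joint would pass 70% of its speed; a pose out of reach is approached as far as the arm can. A call is refused whole if a number of a shift passes 0.0625 or a number of a turn 10.7, either way. A call with a gripper value outside its range is refused whole. The fingers move at their own pace and stop on an object; "squeeze" is the grip in N (left out, the last holds). Time passes only in rows, so rows that do not move let the fingers close. It gives the time, the measured TCP pose, the force, the opening and the grip force at its end, in the units of the state.
- bot.get_obs(): the state, without advancing time (a new reading comes with each control period).
- imaging.read_camera(name): name is "scene" or "top"; returns the picture (420x560x3 uint8, red, green, blue); there is no depth.
- imaging.calibration(name): a dict with "intrinsics" (3x3 intrinsics, pixels), "extrinsics" (4x4, takes a point from camera to world coordinates). Camera axes: x right, y down, z forward; pixel columns grow to the right and rows downward; lengths in m; the calibration is good to about 2 mm. A picture is of the moment at which its call begins. calibration takes no time and is no camera call.
- bot.hand_in(): hands the job in; it is judged then, once.
The state is a dict: "t": time; "q": joint angles; "joint_vel": joint speeds; "joint_torque": joint torques, N m; "eef_pos": TCP position; "tool_rot": TCP orientation; "contact_force": force on the tool from outside, world axes, zero at the start; "torque": the same for the moment, N m; "gripper_width": opening from 0.0 (shut) to 1.0 (fully open); "grasp_force": force on a finger pad.
Only numpy, scipy, OpenCV 4.12 (cv2) and the standard library are available. Lean on these libraries where they do the work, as an engineer would, in place of code of your own. Each camera call takes 0.05 s, during which the arm holds its last target. There are 200 camera calls.

## Working session

There is one attempt and no reset: what is moved stays moved. The work goes in short steps, Python scripts to look and compute and a tool call to move; the robot and the scene stay as the last step left them, time stands still between calls to the robot, and variables do not carry over. Pictures are saved under pics/ and viewed, at most 10 in all, crops included, and the job is handed in when it is done.

Besides the shell and the picture viewer there is one more tool, called after ">>>" by a JSON object that holds its "method" and its "body", one argument or row to a line. move_arm: Moves the arm, as the interface text tells. Its arguments: {"type":"object","properties":{"commands":{"type":"array","items":{"type":"array","items":{"type":"array","items":{"type":"number"}}}},"squeeze":{"type":"number"}},"required":["commands"]}

```bash
mkdir -p pics; python3 - <<'E'
from station import bot, imaging
import cv2, numpy as np
o=bot.get_obs(); print(o)
for n in ["scene","top"]:
    im=imaging.read_camera(n); cv2.imwrite(f"pics/{n}0.png",im[:,:,::-1]); np.save(f"pics/{n}0.npy",im)
    c=imaging.calibration(n); print(n,np.round(c["intrinsics"],1).tolist(),np.round(c["extrinsics"],3).tolist())
E
```

```text
{'t': 0.0, 'q': array([ 1.11587147,  0.47779319,  0.02236281,  1.55645259, -0.01148581,
        1.10932859, -0.08310626]), 'joint_vel': array([ 2.09457952e-04,  1.78693708e-04,  3.81656253e-05, -1.12262124e-03,
        1.60534574e-03, -2.60272769e-05,  1.15702078e-03]), 'joint_torque': array([-9.15849305e-04, -5.96447575e+01,  1.60801850e+00, -2.81197429e+01,
        1.25551934e-02,  9.26978333e-03, -1.90103890e-05]), 'eef_pos': array([ 0.22920488, -0.63425431,  0.23033034]), 'tool_rot': array([-8.95348981e-04,  9.85001184e-01,  1.72545095e-01, -2.38649003e-04]), 'contact_force': array([-1.09015711,  0.54177577, -0.00568998]), 'torque': array([-0.04035381,  0.01886029,  0.00967751]), 'grasp_force': 0.0, 'gripper_width': 0.9980463872837322}
scene [[428.1, 0.0, 272.4], [0.0, 428.1, 213.6], [0.0, 0.0, 1.0]] [[-0.129, 0.716, -0.687, 1.307], [0.992, 0.104, -0.078, 0.105], [0.016, -0.691, -0.723, 0.947], [0.0, 0.0, 0.0, 1.0]]
top [[544.3, 0.0, 278.5], [0.0, 544.3, 211.6], [0.0, 0.0, 1.0]] [[0.019, -0.992, 0.122, 0.401], [-1.0, -0.018, 0.009, 0.023], [-0.007, -0.123, -0.992, 1.308], [0.0, 0.0, 0.0, 1.0]]
```

View pics/top0.png

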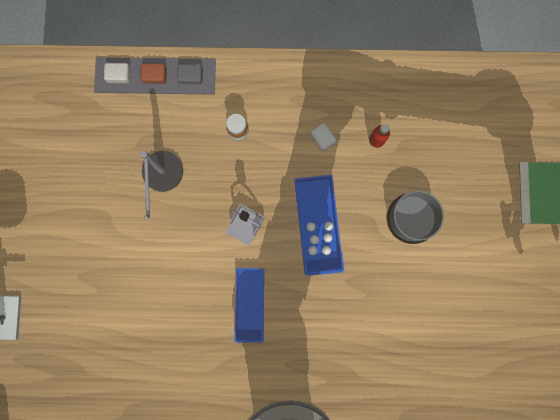

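View pics/scene0.png

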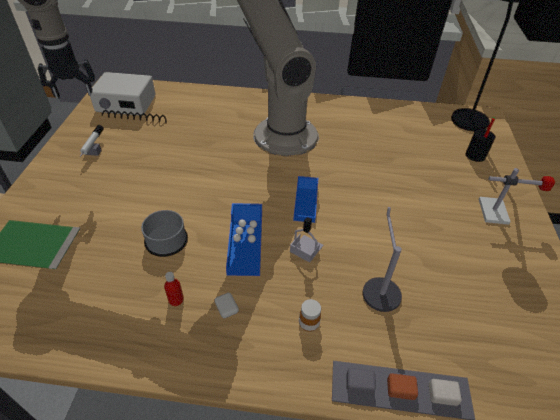

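Top view: scoop at (245,222) with its lip down-right, large tray at (319,225), beads around (320,240), barrel at (415,217), hook post at (150,155) with tip at (148,217). The small tray at (250,305) is the look-alike. Next I measure these.

```bash
cat > h.py <<'E'
from station import bot, imaging
import cv2, numpy as np
C={n:imaging.calibration(n) for n in("scene","top")}
def ray(n,p):
    K,E=np.array(C[n]["intrinsics"]),np.array(C[n]["extrinsics"])
    d=E[:3,:3]@np.linalg.solve(K,[p[0],p[1],1.]); return E[:3,3],d
def onz(n,p,z):
    o,d=ray(n,p); return o+d*(z-o[2])/d[2]
def tri(pt,ps):
    (a,u),(b,v)=ray("top",pt),ray("scene",ps)
    A=np.c_[u,-v]; s=np.linalg.lstsq(A,b-a,rcond=None)[0]; p,q=a+u*s[0],b+v*s[1]
    return (p+q)/2,np.linalg.norm(p-q)
def proj(n,P):
    K,E=np.array(C[n]["intrinsics"]),np.array(C[n]["extrinsics"])
    c=K@(E[:3,:3].T@(np.array(P)-E[:3,3])); return c[:2]/c[2]
def snap(n,f=None):
    im=imaging.read_camera(n)
    if f: cv2.imwrite(f"pics/{f}.png",im[:,:,::-1])
    return im
E
cat > m.py <<'E'
from h import *
np.set_printoptions(precision=4,suppress=True)
T=np.load("pics/top0.npy");S=np.load("pics/scene0.npy")
def blobs(im,mask,amin,box=None):
    m=mask.astype(np.uint8)
    if box: k=np.zeros_like(m);k[box[1]:box[3],box[0]:box[2]]=1;m=m*k
    n,l,st,ce=cv2.connectedComponentsWithStats(m)
    return [(st[i].tolist(),ce[i],(l==i)) for i in range(1,n) if st[i][4]>=amin]
hs=cv2.cvtColor(T,cv2.COLOR_RGB2HSV)
blue=(hs[...,0]>105)&(hs[...,0]<130)&(hs[...,1]>150)
for st,ce,m in blobs(T,blue,600):
    c=max(cv2.findContours(m.astype(np.uint8),0,2)[0],key=cv2.contourArea)
    for z in(0.,.03):
        P=np.array([onz("top",p,z)[:2] for p in c[:,0]],np.float32)
        r=cv2.minAreaRect(P);print("blue",st,z,r)
w=(hs[...,1]<70)&(hs[...,2]>130)
for st,ce,m in blobs(T,w,15,(296,180,345,275)): print("bead",st,onz("top",ce,.016))
d=hs[...,2]<40
for st,ce,m in blobs(T,d,15,(225,195,270,250)): print("grip top",st,ce,onz("top",ce,.125))
d=cv2.cvtColor(S,cv2.COLOR_RGB2HSV)[...,2]<40
for st,ce,m in blobs(S,d,15,(285,210,330,270)): print("grip scene",st,ce)
a=cv2.resize(T[140:240,130:270],None,fx=5,fy=5,interpolation=2)[:,:,::-1]
b=cv2.resize(S[200:320,285:425],None,fx=5,fy=5,interpolation=2)[:,:,::-1]
cv2.imwrite("pics/ca.png",a);cv2.imwrite("pics/cb.png",b)
c=cv2.resize(T[170:280,290:450],None,fx=5,fy=5,interpolation=2)[:,:,::-1];cv2.imwrite("pics/cc.png",c)
E
python3 m.py
```

```text
blue [296, 180, 44, 92, 1786] 0.0 ((0.5337262153625488, -0.06237905099987984), (0.21713072061538696, 0.0893525555729866), 6.960330009460449)
blue [296, 180, 44, 92, 1786] 0.03 ((0.5306898355484009, -0.06042364239692688), (0.21215227246284485, 0.08730384707450867), 6.960331916809082)
bead [325, 222, 8, 9, 53] [ 0.5274 -0.0856  0.016 ]
bead [308, 224, 7, 6, 35] [ 0.5263 -0.0429  0.016 ]
bead [324, 234, 8, 8, 57] [ 0.5003 -0.083   0.016 ]
bead [311, 236, 8, 7, 39] [ 0.4956 -0.0513  0.016 ]
bead [309, 247, 8, 8, 40] [ 0.4697 -0.0477  0.016 ]
bead [322, 247, 9, 8, 57] [ 0.4697 -0.0799  0.016 ]
grip scene [303, 218, 8, 14, 83] [306.8675 224.6627]
```

View pics/ca.png

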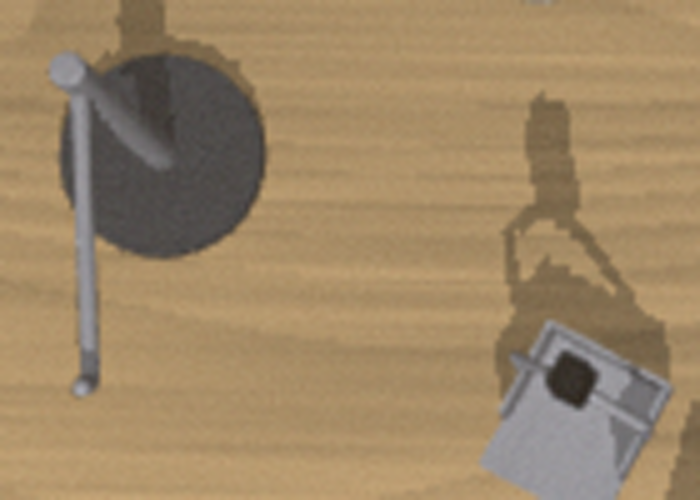

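View pics/cb.png

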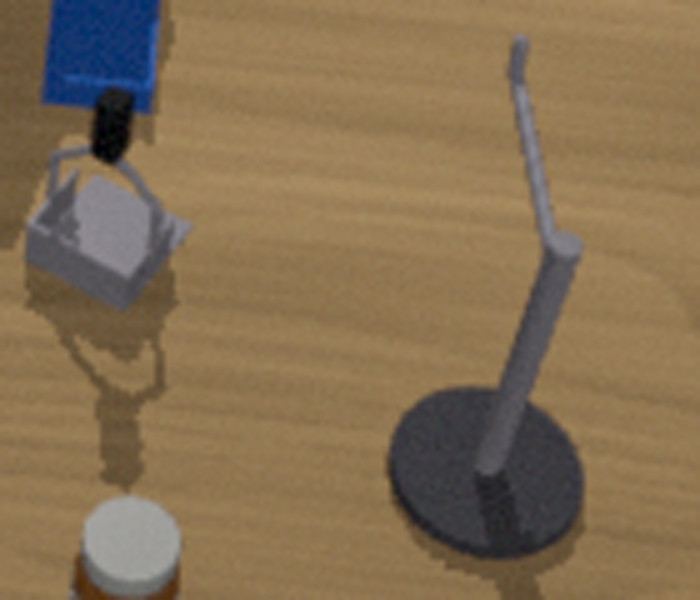

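View pics/cc.png

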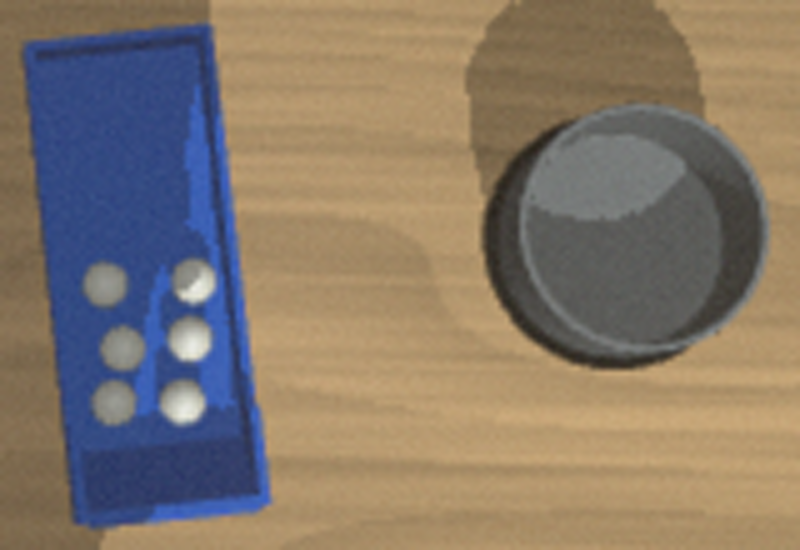

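Crop ca: post top (68,70), tip (82,388), grip top (572,378), scoop back corners (552,320) and (672,388). Crop cc: tray far corners (24,45) and (210,28), near (75,520) and (270,503), barrel rim centre (645,228).

```bash
python3 - <<'E'
from h import *
np.set_printoptions(precision=4,suppress=True)
f=lambda off,c:(off[0]+c[0]/5-.4,off[1]+c[1]/5-.4)
A,B,D=(130,140),(285,200),(290,170)
for n,c,z in [("post",(68,70),.192),("tip",(82,388),.19),("base",(165,157),.012),("rodA",(80,110),.172),("rodB",(90,345),.172),("griptop",(572,376),.132),("bk1",(552,321),.032),("bk2",(671,388),.032),("lip1",(482,465),.002)]:
    print(n,onz("top",f(A,c),z))
print("tip tri",tri(f(A,(82,386)),f(B,(519,40))));print("post tri",tri(f(A,(68,70)),f(B,(562,245))))
print("grip scene top",onz("scene",f(B,(114,97)),.132), "grip bottom",onz("scene",f(B,(108,152)),.088))
print("base scene",onz("scene",f(B,(487,470)),.012))
for n,c,z in [("fl",(24,45),.03),("fr",(210,28),.03),("nr",(270,503),.045),("nl",(75,523),.03),("nl45",(75,523),.045),("barrel",(645,228),.065)]: print(n,onz("top",f(D,c),z))
print("rimw",onz("top",f(D,(520,228)),.065)-onz("top",f(D,(768,228)),.065))
o=bot.get_obs();print(o["eef_pos"])
E
```

```text
post [0.6565 0.3192 0.192 ]
tip [0.5227 0.3074 0.19  ]
base [0.6554 0.3178 0.012 ]
rodA [0.6438 0.3186 0.172 ]
rodB [0.5429 0.3094 0.172 ]
griptop [0.538  0.1087 0.132 ]
bk1 [0.5757 0.1261 0.032 ]
bk2 [0.5448 0.0691 0.032 ]
lip1 [0.5092 0.1604 0.002 ]
tip tri (array([0.5237, 0.3078, 0.1879]), np.float64(0.00027124554637830527))
post tri (array([0.6569, 0.3194, 0.1902]), np.float64(0.0006114671466330245))
grip scene top [0.5393 0.1098 0.132 ] grip bottom [0.5387 0.1099 0.088 ]
base scene [0.6612 0.3204 0.012 ]
fl [ 0.6389 -0.0018  0.03  ]
fr [ 0.6486 -0.0904  0.03  ]
nr [ 0.4236 -0.1182  0.045 ]
nl [ 0.4129 -0.029   0.03  ]
nl45 [ 0.4128 -0.0284  0.045 ]
barrel [ 0.552  -0.2875  0.065 ]
rimw [-0.002   0.1137  0.    ]
[ 0.2292 -0.6343  0.2304]
```

>>> {"method": "move_arm", "body": {
  "commands": [
    [[0.0388,-0.0424,0,0,0,0,0.0854],[0.0388,-0.0424,0,0,0,0,0.0854],[0.0388,-0.0424,0,0,0,0,0.0854],[0.0388,-0.0424,0,0,0,0,0.0854],[0.0388,-0.0424,0,0,0,0,0.0854],[0.0388,-0.0424,0,0,0,0,0.0854],[0.0388,-0.0424,0,0,0,0,0.0854],[0.0388,-0.0424,0,0,0,0,0.0854],[0.0388,-0.0424,0,0,0,0,0.0854],[0.0388,-0.0424,0,0,0,0,0.0854],[0.0388,-0.0424,0,0,0,0,0.0854],[0.0388,-0.0424,0,0,0,0,0.0854],[0.0388,-0.0424,0,0,0,0,0.0854],[0.0388,-0.0424,0,0,0,0,0.0854],[0,0,0,0,0,-10.5,0.0854],[0,0,0,0,0,-10.5,0.0854],[0,0,0,0,0,-10.5,0.0854],[0,0,0,0,0,-10.5,0.0854],[0,0,0,0,0,0,0.0854]]
  ],
  "squeeze": 60
}}

```text
t: 2.48
eef_pos: [0.5383, 0.1078, 0.2309]
tool_rot: [-0.0, 0.858, 0.513, -0.0]
contact_force: [1.4, 0.3, 0.5]
gripper_width: 1.002
grasp_force: 0.0
```

>>> {"method": "move_arm", "body": {
  "commands": [
    [[0.0015,0,0.03,0,0,0,0.0854],[0,0,0.04,0,0,0,0.0854],[0,0,0.04,0,0,0,0.0854],[0,0,0.028,0,0,0,0.0854],[0,0,0,0,0,0,0.0854],[0,0,0,0,0,0,0.01],[0,0,0,0,0,0,0.01],[0,0,0,0,0,0,0.01],[0,0,0,0,0,0,0.01],[0,0,0,0,0,0,0.01],[0,0,0,0,0,0,0.01]]
  ],
  "squeeze": 90
}}

```text
t: 3.85
eef_pos: [0.5396, 0.1097, 0.0941]
tool_rot: [0.0, 0.858, 0.514, 0.0]
contact_force: [-1.4, -0.7, 6.6]
gripper_width: 0.198
grasp_force: 88.3
```

>>> {"method": "move_arm", "body": {
  "commands": [
    [[0,0,-0.02,0,0,0,0.01],[0,0,-0.03,0,0,0,0.01],[0,0,-0.04,0,0,0,0.01],[0,0,0,0,0,-8.8,0.01],[0,0,0,0,0,-8.8,0.01],[0,0,0,0,0,-8.8,0.01],[0,0,0,0,0,-8.8,0.01],[-0.028,0.0075,0,0,0,0,0.01],[-0.028,0.0075,0,0,0,0,0.01],[-0.028,0.0075,0,0,0,0,0.01],[-0.028,0.0075,0,0,0,0,0.01],[-0.028,0.0075,0,0,0,0,0.01],[-0.028,0.0075,0,0,0,0,0.01],[0,0,0,0,0,0,0.01],[0,0,0,0,0,0,0.01]]
  ]
}}

```text
t: 5.72
eef_pos: [0.6043, -0.051, 0.1839]
tool_rot: [-0.0, 0.662, 0.75, 0.0]
contact_force: [0.2, 0.1, -1.2]
gripper_width: 0.201
grasp_force: 88.0
```

```bash
python3 - <<'E'
from h import *
im=snap("top");im2=snap("scene")
a=cv2.resize(im[150:290,250:370],None,fx=4,fy=4,interpolation=2);b=cv2.resize(im2[170:310,200:300],None,fx=4,fy=4,interpolation=2)
cv2.imwrite("pics/p1.png",np.hstack([a,b[:560]])[:,:,::-1]); o=bot.get_obs();print(o["eef_pos"],o["tool_rot"],o["contact_force"],o["q"])
E
```

```text
[ 0.60426828 -0.05038339  0.1837644 ] [-9.44731034e-05  6.61466468e-01  7.49974702e-01  2.22611695e-04] [ 0.23067967 -0.15446908 -0.30086663] [ 0.45972967  0.4900189  -0.64136676  1.73905489  0.33536785  1.02419055
 -0.1767189 ]
```

View pics/p1.png

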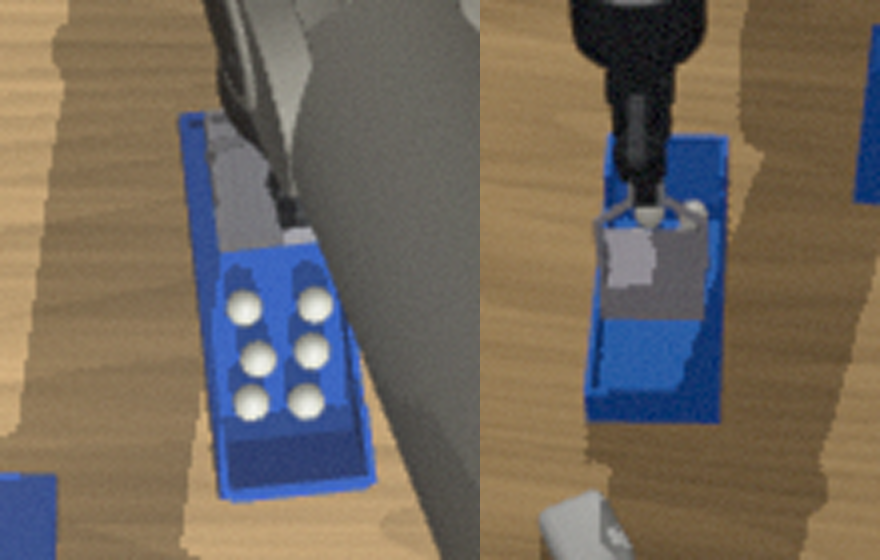

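The scoop hangs level above the tray's free end, in line with it, with its lip's left corner at (218,250) in the crop. All six beads lie ahead of the lip. I lower it now.

>>> {"method": "move_arm", "body": {
  "commands": [
    [[0,0,0.03,0,0,0,0.01],[0,0,0.03,0,0,0,0.01],[0,0,0.015,0,0,0,0.01],[0,0,0.006,0,0,0,0.01],[0,0,0.003,0,0,0,0.01],[0,0,0,0,0,0,0.01],[0,0,0,0,0,0,0.01]]
  ]
}}

```text
t: 6.7
eef_pos: [0.6051, -0.0518, 0.1]
tool_rot: [0.001, 0.662, 0.749, 0.0]
contact_force: [-0.3, -0.3, -1.7]
gripper_width: 0.198
grasp_force: 88.0
```

>>> {"method": "move_arm", "body": {
  "commands": [
    [[0,0,0,-2,0,0,0.01],[0,0,0,0,0,0,0.01],[0,-0.01,-0.00035,0,0,0,0.01],[0,-0.01,-0.00035,0,0,0,0.01],[0,-0.01,-0.00035,0,0,0,0.01],[0,-0.01,-0.00035,0,0,0,0.01],[0,-0.01,-0.00035,0,0,0,0.01],[0,0,0,0,0,0,0.01]]
  ]
}}

```text
t: 7.7
eef_pos: [0.5556, -0.0581, 0.1006]
tool_rot: [0.013, 0.662, 0.749, 0.014]
contact_force: [2.8, 0.2, 7.9]
gripper_width: 0.197
grasp_force: 89.3
```

>>> {"method": "move_arm", "body": {
  "commands": [
    [[0,-0.008,-0.0004,0,0,0,0.01],[0,-0.008,-0.0004,0,0,0,0.01],[0,-0.008,-0.0003,0,0,0,0.01],[0,-0.008,-0.0003,0,0,0,0.01],[0,-0.008,-0.0003,0,0,0,0.01],[0,-0.006,-0.0002,0,0,0,0.01],[0,0,0,0,0,0,0.01]]
  ]
}}

```text
t: 8.57
eef_pos: [0.5102, -0.0637, 0.1007]
tool_rot: [0.013, 0.662, 0.749, 0.014]
contact_force: [3.5, -0.2, 6.8]
gripper_width: 0.195
grasp_force: 89.2
```

```bash
python3 - <<'E'
from h import *
im=snap("top");im2=snap("scene")
a=cv2.resize(im[190:280,280:360],None,fx=5,fy=5,interpolation=2);b=cv2.resize(im2[180:270,210:285],None,fx=5,fy=5,interpolation=2)
cv2.imwrite("pics/p2.png",np.hstack([a,b])[:,:,::-1]); o=bot.get_obs();print(o["eef_pos"],o["contact_force"],o["q"])
E
```

```text
[ 0.51029625 -0.0636988   0.10063112] [2.98993678 0.92973061 8.16102071] [ 0.52291171  0.44550429 -0.63186204  2.04404001  0.38898691  0.72903989
 -0.22439441]
```

View pics/p2.png

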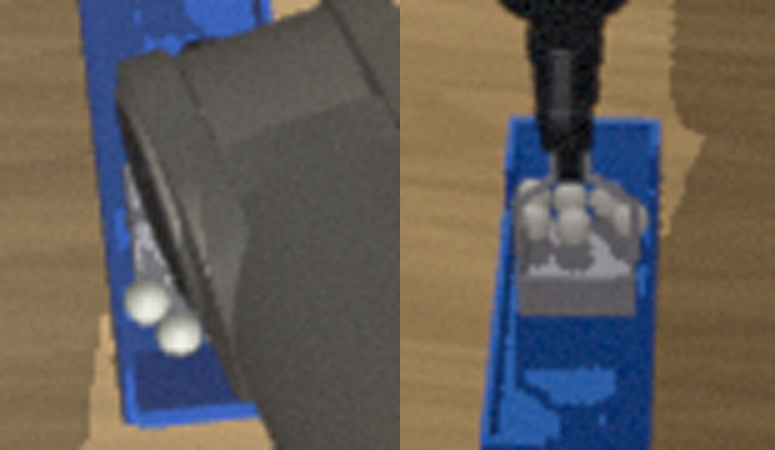

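Beads are piled at the ramp's foot, with two ahead of the lip at (147,300) and (180,335). I push on to the ramp, then tip the lip up.

>>> {"method": "move_arm", "body": {
  "commands": [
    [[0,-0.005,-0.0002,0,0,0,0.01],[0,-0.005,-0.0002,0,0,0,0.01],[0,-0.005,-0.0002,0,0,0,0.01],[0,0,0,0,0,0,0.01]]
  ]
}}

```text
t: 9.18
eef_pos: [0.4969, -0.0653, 0.101]
tool_rot: [0.014, 0.662, 0.749, 0.015]
contact_force: [6.6, 1.7, 4.4]
gripper_width: 0.197
grasp_force: 89.0
```

>>> {"method": "move_arm", "body": {
  "commands": [
    [[0,0.001,-0.001,4,0,0,0.01],[0,0.003,-0.002,4,0,0,0.01],[0,0.003,-0.002,4,0,0,0.01],[0,0.003,-0.003,4,0,0,0.01],[0,0.004,-0.003,4,0,0,0.01],[0,0.004,-0.003,4,0,0,0.01],[0,0.004,-0.004,4,0,0,0.01],[0,0.004,-0.004,4,0,0,0.01],[0,0,0,0,0,0,0.01]]
  ]
}}

```text
t: 10.3
eef_pos: [0.5237, -0.0615, 0.1127]
tool_rot: [-0.173, 0.639, 0.724, -0.195]
contact_force: [-0.7, -0.1, -2.5]
gripper_width: 0.198
grasp_force: 88.8
```

```bash
python3 - <<'E'
from h import *
im=snap("top");im2=snap("scene")
a=cv2.resize(im[190:280,280:360],None,fx=5,fy=5,interpolation=2);b=cv2.resize(im2[180:270,210:285],None,fx=5,fy=5,interpolation=2)
cv2.imwrite("pics/p3.png",np.hstack([a,b])[:,:,::-1]); o=bot.get_obs();print(o["eef_pos"],o["tool_rot"],o["contact_force"],o["q"])
E
```

```text
[ 0.52339719 -0.06187689  0.11357841] [-0.17190653  0.63939473  0.72375831 -0.19441305] [-0.51946175  0.28383935 -2.76229487] [ 0.34306046  0.73193092 -0.55532674  1.61165927  0.32932746  1.44242858
 -0.20149472]
```

View pics/p3.png

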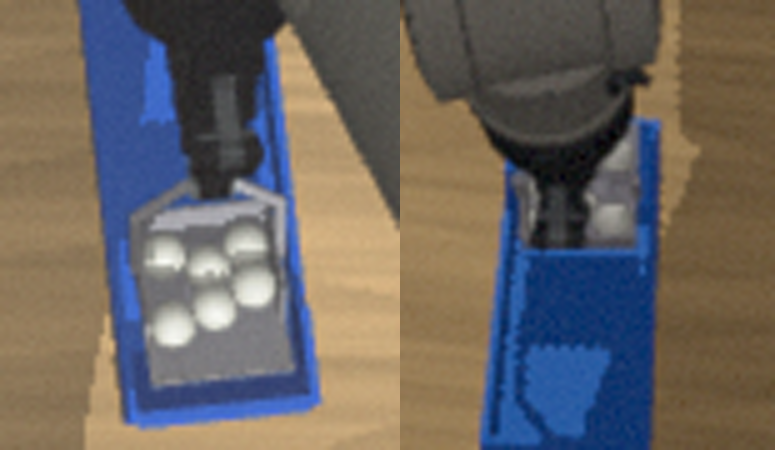

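All six beads sit in the scoop in two rows, around (210,290) in the crop. I lift slowly, then yaw.

>>> {"method": "move_arm", "body": {
  "commands": [
    [[0,-0.003,-0.005,0,0,0,0.01],[0,-0.005,-0.009,0,0,0,0.01],[0,-0.0075,-0.013,0,0,0,0.01],[0,-0.0075,-0.013,0,0,0,0.01],[0,-0.0075,-0.013,0,0,0,0.01],[0,-0.0075,-0.013,0,0,0,0.01],[0,-0.0075,-0.013,0,0,0,0.01],[0,-0.0075,-0.013,0,0,0,0.01],[0,-0.005,-0.009,0,0,0,0.01],[0,-0.002,-0.003,0,0,0,0.01],[0,0,0,0,-2,-3.5,0.01],[0,0,0,0,-3.5,-6.06,0.01],[0,0,0,0,-3.5,-6.06,0.01],[0,0,0,0,-3.5,-6.06,0.01],[0,0,0,0,-3.5,-6.06,0.01],[0,0,0,0,-3.5,-6.06,0.01],[0,0,0,0,-3.5,-6.06,0.01],[0,0,0,0,-2,-3.5,0.01],[0,0,0,0,0,0,0.01],[0,0,0,0,0,0,0.01]]
  ]
}}

```text
t: 12.9
eef_pos: [0.5247, -0.062, 0.2342]
tool_rot: [-0.074, 0.274, 0.926, -0.248]
contact_force: [0.4, -0.6, -2.5]
gripper_width: 0.198
grasp_force: 88.8
```

```bash
python3 - <<'E'
from h import *
from scipy.spatial.transform import Rotation as R
o=bot.get_obs();q=o["tool_rot"];print(o["eef_pos"],o["contact_force"],o["q"]);M=R.from_quat(q,scalar_first=True).as_matrix();print(M.round(3))
print("delta",M.T@(np.array([.6076,-.2019,.22])-o["eef_pos"]))
print(onz("top",(376,141),0.03))
im=snap("top");hs=cv2.cvtColor(im,cv2.COLOR_RGB2HSV);m=((hs[...,1]<60)&(hs[...,2]>150)).astype(np.uint8)
n,l,st,ce=cv2.connectedComponentsWithStats(m[170:330,230:450]);print([(s[4],(c+[230,170]).round()) for s,c in zip(st[1:],ce[1:]) if s[4]>15])
E
```

```text
[ 0.52470588 -0.06202704  0.23420334] [ 0.42923355 -0.61182325 -2.45230648] [ 0.31788737  0.52967529 -0.74275544  1.69905675  0.61539056  1.55228596
  0.38582105]
[[-0.839  0.471 -0.273]
 [ 0.545  0.726 -0.419]
 [ 0.001 -0.5   -0.866]]
delta [-0.14570625 -0.05544227  0.04830588]
[ 0.73392602 -0.19639556  0.03      ]
[(np.int32(75), array([241., 175.]))]
```

The load reads about 2.5 N, which fits the scoop plus six beads. I carry it to the barrel.

>>> {"method": "move_arm", "body": {
  "commands": [
    [[-0.005,-0.002,0.0017,0,0,0,0.01],[-0.01,-0.0038,0.0033,0,0,0,0.01],[-0.0145,-0.0055,0.0048,0,0,0,0.01],[-0.0145,-0.0055,0.0048,0,0,0,0.01],[-0.0145,-0.0055,0.0048,0,0,0,0.01],[-0.0145,-0.0055,0.0048,0,0,0,0.01],[-0.0145,-0.0055,0.0048,0,0,0,0.01],[-0.0145,-0.0055,0.0048,0,0,0,0.01],[-0.0145,-0.0055,0.0048,0,0,0,0.01],[-0.0145,-0.0055,0.0048,0,0,0,0.01],[-0.01,-0.0038,0.0033,0,0,0,0.01],[-0.005,-0.002,0.0017,0,0,0,0.01],[0,0,0,0,0,0,0.01]]
  ]
}}

```text
t: 14.58
eef_pos: [0.6081, -0.2018, 0.2201]
tool_rot: [-0.074, 0.273, 0.926, -0.248]
contact_force: [-0.5, -0.0, -2.7]
gripper_width: 0.195
grasp_force: 88.8
```

```bash
cat > plan.py <<'E'
from h import *
from scipy.spatial.transform import Rotation as R
# rotate about the lip from the present pose: a = total turn about tool x (deg), lip to move linearly to L
def plan(a,L,n):
    o=bot.get_obs();M=R.from_quat(o["tool_rot"],scalar_first=True).as_matrix();p=np.array(o["eef_pos"])
    l=np.array([0,-.050,.094]); L0=p+M@l; print("lip now",L0.round(4),"F",o["contact_force"].round(1),"q",o["q"].round(2))
    S=R.from_euler("x",a/n,degrees=True).as_matrix()
    for i in range(n):
        M2=M@S; Lt=L0+(np.array(L)-L0)*(i+1)/n; p2=Lt-M2@l
        print((M.T@(p2-p)).round(4).tolist(),round(a/n,2)); M,p=M2,p2
    print("end tcp",p)
E
python3 -c "
from plan import *
plan(-30,[.5585,-.2774,.10],5)
plan(-80,[.5585,-.2774,.055],16)"
```

```text
lip now [ 0.559  -0.2776  0.1637] F [-0.5 -0.  -2.7] q [ 0.43  0.65 -0.65  1.5   0.74  1.55  0.61]
[0.0001, -0.0038, 0.0063] -6.0
[0.0001, -0.0049, 0.0069] -6.0
[0.0001, -0.0062, 0.0074] -6.0
[0.0001, -0.0075, 0.0077] -6.0
[0.0001, -0.0088, 0.008] -6.0
end tcp [ 0.5856944  -0.23547126  0.194013  ]
lip now [ 0.559  -0.2776  0.1637] F [-0.5 -0.  -2.7] q [ 0.43  0.65 -0.65  1.5   0.74  1.55  0.61]
[0.0, -0.005, 0.0019] -5.0
[0.0, -0.0055, 0.0022] -5.0
[0.0, -0.0061, 0.0024] -5.0
[0.0, -0.0066, 0.0026] -5.0
[0.0, -0.0072, 0.0027] -5.0
[0.0, -0.0078, 0.0028] -5.0
[0.0, -0.0084, 0.0028] -5.0
[0.0, -0.009, 0.0028] -5.0
[0.0, -0.0096, 0.0027] -5.0
[0.0, -0.0101, 0.0026] -5.0
[0.0, -0.0107, 0.0024] -5.0
[0.0, -0.0113, 0.0022] -5.0
[0.0, -0.0118, 0.0019] -5.0
[0.0, -0.0123, 0.0016] -5.0
[0.0, -0.0128, 0.0012] -5.0
[0.0, -0.0132, 0.0008] -5.0
end tcp [ 0.5368878  -0.31093341  0.15371384]
```

>>> {"method": "move_arm", "body": {
  "commands": [
    [[0,-0.004,0.0063,-6,0,0,0.01],[0,-0.005,0.0069,-6,0,0,0.01],[0,-0.006,0.0074,-6,0,0,0.01],[0,-0.0075,0.0077,-6,0,0,0.01],[0,0,0,0,0,0,0.01]]
  ]
}}

```text
t: 15.2
eef_pos: [0.5891, -0.2311, 0.2011]
tool_rot: [-0.016, 0.285, 0.957, -0.051]
contact_force: [-1.4, -0.5, -2.3]
gripper_width: 0.198
grasp_force: 88.9
```

```bash
python3 -c "
from plan import *
plan(-60,[.5585,-.2774,.055],8)"
```

```text
lip now [ 0.5563 -0.2811  0.113 ] F [-1.4 -0.5 -2.3] q [ 0.78  0.57 -0.79  1.63  0.53  1.2   0.83]
[0.0, -0.0114, 0.0014] -7.5
[0.0, -0.0123, 0.0015] -7.5
[0.0, -0.0133, 0.0015] -7.5
[0.0, -0.0142, 0.0014] -7.5
[0.0, -0.0151, 0.0011] -7.5
[0.0, -0.016, 0.0007] -7.5
[0.0, -0.0168, 0.0003] -7.5
[0.0, -0.0176, -0.0003] -7.5
end tcp [ 0.53322895 -0.31626717  0.15084736]
```

>>> {"method": "move_arm", "body": {
  "commands": [
    [[0,-0.0114,0.0014,-7.5,0,0,0.01],[0,-0.0123,0.0015,-7.5,0,0,0.01],[0,-0.0133,0.0015,-7.5,0,0,0.01],[0,-0.0142,0.0014,-7.5,0,0,0.01],[0,-0.0151,0.0011,-7.5,0,0,0.01],[0,-0.016,0.0007,-7.5,0,0,0.01],[0,-0.0168,0.0003,-7.5,0,0,0.01],[0,-0.0176,-0.0003,-7.5,0,0,0.01],[0,0,0,0,0,0,0.01],[0,0,0,0,0,0,0.01],[0,0,0,0,0,0,0.01]]
  ]
}}

```text
t: 16.58
eef_pos: [0.5377, -0.3108, 0.1535]
tool_rot: [0.128, 0.25, 0.856, 0.434]
contact_force: [0.1, -0.4, -0.5]
gripper_width: 0.199
grasp_force: 89.5
```

```bash
python3 - <<'E'
from plan import *
plan(-10,[.5585,-.2774,.055],2)
im=snap("top");im2=snap("scene")
a=cv2.resize(im[170:270,370:450],None,fx=5,fy=5,interpolation=2);b=cv2.resize(im2[190:290,120:195],None,fx=5,fy=5,interpolation=2)
cv2.imwrite("pics/p4.png",np.hstack([a,b])[:,:,::-1])
E
```

```text
lip now [ 0.5629 -0.2719  0.0577] F [ 0.1 -0.4 -0.5] q [ 1.56  1.06 -1.17  1.67 -0.    0.98  1.65]
[0.0004, -0.0115, -0.006] -5.0
[0.0004, -0.0114, -0.0063] -5.0
end tcp [ 0.524693   -0.32976951  0.1413164 ]
```

View pics/p4.png

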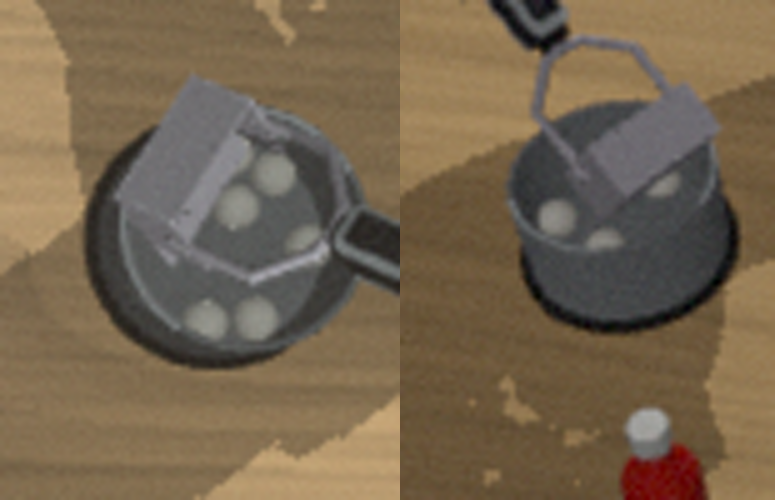

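All six beads appear to be in the barrel, five clearly and one at (238,155) under the lip edge. I raise the scoop and level it.

>>> {"method": "move_arm", "body": {
  "commands": [
    [[0,0.012,-0.009,0,0,0,0.01],[0,0.016,-0.0118,0,0,0,0.01],[0,0.016,-0.0118,0,0,0,0.01],[0,0.016,-0.0118,0,0,0,0.01],[0,0.016,-0.0118,0,0,0,0.01],[0,0.016,-0.0118,0,0,0,0.01],[0,0,0,0,0,0,0.01],[0,0,0,0,0,0,0.01]]
  ]
}}

```text
t: 17.68
eef_pos: [0.5352, -0.3139, 0.2645]
tool_rot: [0.128, 0.252, 0.855, 0.435]
contact_force: [-0.4, -0.6, -2.3]
gripper_width: 0.195
grasp_force: 89.6
```

```bash
python3 - <<'E'
from plan import *
plan(-1,[.5585,-.2774,.055],1)
im=snap("top");im2=snap("scene")
a=cv2.resize(im[160:270,370:450],None,fx=4,fy=4,interpolation=2);b=cv2.resize(im2[150:260,120:205],None,fx=4,fy=4,interpolation=2)
cv2.imwrite("pics/p5.png",np.hstack([a,b])[:,:,::-1])
E
```

```text
lip now [ 0.5604 -0.2747  0.1688] F [-0.4 -0.6 -2.3] q [ 1.6   0.93 -1.26  1.61 -0.08  1.1   1.58]
[0.0, -0.0956, 0.0634] -1.0
end tcp [ 0.53238594 -0.31802252  0.14988871]
```

View pics/p5.png

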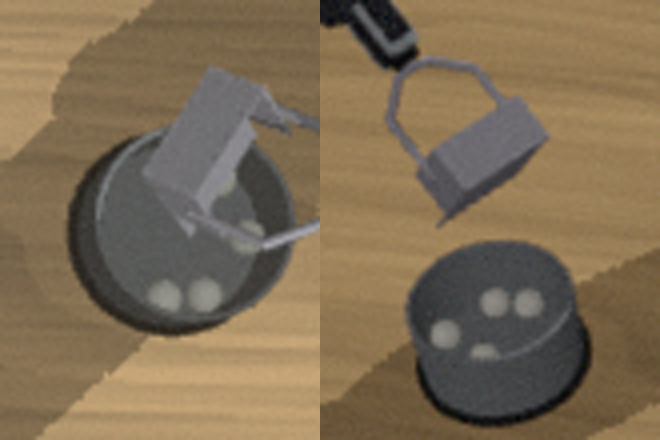

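The bowl is clear of the barrel. White beads show in the barrel at (165,295), (205,295), (245,237) and (228,185) in the top crop, and none are on the bench. I level the scoop and yaw it back.

>>> {"method": "move_arm", "body": {
  "commands": [
    [[0,0,0,9,0,0,0.01],[0,0,0,9,0,0,0.01],[0,0,0,9,0,0,0.01],[0,0,0,9,0,0,0.01],[0,0,0,9,0,0,0.01],[0,0,0,9,0,0,0.01],[0,0,0,0,0,0,0.01],[0,0,0,0,0,9,0.01],[0,0,0,0,0,9,0.01],[0,0,0,0,0,9,0.01],[0,0,0,0,0,9,0.01],[0,0,0,0,0,9,0.01],[0,0,0,0,0,7,0.01],[0,0,0,0,0,0,0.01],[0,0,0,0,0,0,0.01]]
  ]
}}

```text
t: 19.65
eef_pos: [0.535, -0.3146, 0.2645]
tool_rot: [-0.001, 0.674, 0.738, 0.001]
contact_force: [0.5, -0.0, -0.5]
gripper_width: 0.197
grasp_force: 89.4
```

```bash
cat > d.py <<'E'
from h import *
from scipy.spatial.transform import Rotation as R
def d(*ts):
    o=bot.get_obs();M=R.from_quat(o["tool_rot"],scalar_first=True).as_matrix();p=np.array(o["eef_pos"])
    print(p.round(4),o["contact_force"].round(1),"q",o["q"].round(2),"ty az",np.degrees(np.arctan2(M[1,1],M[0,1])).round(2),"tilt",M[2].round(3))
    for t in ts: print((M.T@(np.array(t)-p)).round(4).tolist()); p=np.array(t)
def beads(im,box):
    hs=cv2.cvtColor(im,cv2.COLOR_RGB2HSV);m=((hs[...,1]<45)&(hs[...,2]>140)).astype(np.uint8);x,y,X,Y=box
    n,l,st,ce=cv2.connectedComponentsWithStats(m[y:Y,x:X]);return [(int(s[4]),(c+[x,y]).round().tolist()) for s,c in zip(st[1:],ce[1:]) if s[4]>4]
E
python3 - <<'E'
from d import *
# hook: rod axis through H along u; approach, entry, seat for grip point (TCP z: bail inner top 82, TCP at ~94 in scoop)
H=np.array([.6568,.3190]);u=np.array([-.9962,-.0872])
for s in(.134,.07): print(s,H+u*s)
d()
print("top",beads(snap("top"),(270,150,450,290)));print("scene",beads(snap("scene"),(110,150,300,290)))
E
```

```text
0.134 [0.5233092 0.3073152]
0.07 [0.587066 0.312896]
[ 0.535  -0.3146  0.2645] [ 0.5 -0.  -0.5] q [ 0.96  0.45 -0.73  1.61  0.32  1.2   0.26] ty az 5.17 tilt [ 0.002 -0.    -1.   ]
top [(50, [416.0, 201.0]), (46, [425.0, 205.0]), (115, [440.0, 210.0]), (7, [446.0, 204.0]), (49, [417.0, 212.0]), (450, [441.0, 229.0]), (16, [411.0, 234.0]), (17, [422.0, 234.0])]
scene [(15, [160.0, 237.0]), (37, [169.0, 274.0])]
```

```bash
python3 - <<'E'
from d import *
d([.4635,.3021,.2645],[.4635,.3021,.215],[.587,.3129,.215],[.587,.3129,.186])
E
```

```text
[ 0.5353 -0.3143  0.2649] [ 0.3 -0.2 -1. ] q [ 0.96  0.45 -0.73  1.61  0.32  1.2   0.26] ty az 5.16 tilt [ 0.002 -0.    -1.   ]
[0.6203, -0.0161, 0.0013]
[-0.0001, 0.0, 0.0495]
[-0.0004, 0.124, -0.0]
[-0.0, 0.0, 0.029]
```

>>> {"method": "move_arm", "body": {
  "commands": [
    [[0.03,-0.001,0,0,0,0,0.01],[0.045,-0.001,0,0,0,0,0.01],[0.045,-0.001,0,0,0,0,0.01],[0.045,-0.001,0,0,0,0,0.01],[0.045,-0.001,0,0,0,0,0.01],[0.045,-0.001,0,0,0,0,0.01],[0.045,-0.001,0,0,0,0,0.01],[0.045,-0.001,0,0,0,0,0.01],[0.045,-0.001,0,0,0,0,0.01],[0.045,-0.001,0,0,0,0,0.01],[0.045,-0.001,0,0,0,0,0.01],[0.045,-0.001,0,0,0,0,0.01],[0.045,-0.002,0,0,0,0,0.01],[0.035,-0.002,0,0,0,0,0.01],[0.015,0,0,0,0,0,0.01],[0,0,0,0,0,0,0.01],[0,0,0,0,0,0,0.01]]
  ]
}}

```text
t: 21.88
eef_pos: [0.4651, 0.3004, 0.2652]
tool_rot: [0.0, 0.676, 0.737, -0.0]
contact_force: [0.2, 0.0, -1.7]
gripper_width: 0.194
grasp_force: 89.4
```

```bash
python3 - <<'E'
from d import *
d([.4635,.3021,.215],[.587,.3129,.215],[.587,.3129,.186])
t=snap("top");s=snap("scene")
print("tray/barrel top",beads(t,(270,150,450,290)));print("scene",beads(s,(110,150,300,290)))
# scoop bowl region in both views
P=[.4635-.012,.302,.19]
for n,im in(("top",t),("scene",s)):
    c=proj(n,P).astype(int);print(n,c,beads(im,(c[0]-35,c[1]-35,c[0]+35,c[1]+35)))
cv2.imwrite("pics/t6.png",t[:,:,::-1]);cv2.imwrite("pics/s6.png",s[:,:,::-1])
hs=cv2.cvtColor(t,cv2.COLOR_RGB2HSV)
print(t[205:235:3,395:440:4].mean(2).astype(int))
E
```

```text
[0.4651 0.3004 0.2652] [ 0.2  0.  -1.7] q [ 0.06  0.39 -0.95  1.76  0.35  1.17 -0.91] ty az 5.01 tilt [-0.001 -0.    -1.   ]
[0.0019, -0.0014, 0.0502]
[-0.0, 0.124, -0.0]
[0.0, 0.0, 0.029]
tray/barrel top [(54, [416.0, 201.0]), (51, [425.0, 205.0]), (54, [417.0, 212.0]), (31, [432.0, 219.0]), (29, [411.0, 234.0]), (32, [422.0, 234.0])]
scene [(15, [160.0, 237.0]), (36, [169.0, 274.0])]
top [146 251] [(5, [146.0, 217.0]), (28, [113.0, 223.0]), (20, [151.0, 233.0]), (98, [153.0, 238.0]), (53, [158.0, 246.0])]
scene [384 187] []
[[ 83 126 128 124  97 115  97 206 213  75  84  89]
 [124 130 128 124 103 126 130 190 140  92  71  75]
 [114 127 124 126 130 183 207  92  96  99  68  68]
 [102  97  94 102  95 199 218  96  95  97  65  68]
 [109  96  96  93  94  93  95  95 106 145 120  67]
 [122  92  94  94  95  96  95  92 107 152 137  67]
 [101  94  96  95  92  96  95  97  96 109  63  63]
 [ 72  99  93  93  96  96  97  91  93  96  66  71]
 [ 77 124  97  93  97  95 102  96  90  84  65 125]
 [ 74  77 106 114 141 102 138 144  99  65  93 150]]
```

The masks count six separate beads in the barrel and none elsewhere. I lower the scoop, pass the bail over the tip, and stop short of seating it.

>>> {"method": "move_arm", "body": {
  "commands": [
    [[0.002,-0.0014,0.02,0,0,0,0.01],[0,0,0.02,0,0,0,0.01],[0,0,0.01,0,0,0,0.01],[0,0,0,0,0,0,0.01],[0,0.01,0,0,0,0,0.01],[0,0.012,0,0,0,0,0.01],[0,0.012,0,0,0,0,0.01],[0,0.012,0,0,0,0,0.01],[0,0.012,0,0,0,0,0.01],[0,0.012,0,0,0,0,0.01],[0,0.012,0,0,0,0,0.01],[0,0.012,0,0,0,0,0.01],[0,0.012,0,0,0,0,0.01],[0,0.012,0,0,0,0,0.01],[0,0.006,0,0,0,0,0.01],[0,0,0,0,0,0,0.01],[0,0,0,0,0,0,0.01]]
  ]
}}

```text
t: 24.1
eef_pos: [0.5858, 0.3153, 0.2155]
tool_rot: [-0.0, 0.675, 0.738, -0.0]
contact_force: [0.4, -0.1, -1.7]
gripper_width: 0.199
grasp_force: 89.4
```

>>> {"method": "move_arm", "body": {
  "commands": [
    [[-0.0025,0,0,0,0,0,0.01],[0,0,0.01,0,0,0,0.01],[0,0,0.01,0,0,0,0.01],[0,0,0.005,0,0,0,0.01],[0,0,0.002,0,0,0,0.01],[0,0,0,0,0,0,0.01],[0,0,0,0,0,0,0.01]]
  ]
}}

```text
t: 24.98
eef_pos: [0.5866, 0.3129, 0.1888]
tool_rot: [-0.0, 0.675, 0.738, 0.0]
contact_force: [0.3, 0.3, -0.6]
gripper_width: 0.199
grasp_force: 89.4
```

```bash
python3 - <<'E'
from d import *
d([.587,.3128,.1855])
E
```

```text
[0.5866 0.3129 0.1888] [ 0.3  0.3 -0.6] q [-0.02  0.64 -0.83  1.58  0.5   1.15 -0.88] ty az 5.12 tilt [ 0.001  0.    -1.   ]
[-0.0001, 0.0004, 0.0033]
```

Lowering further until there is light contact.

>>> {"method": "move_arm", "body": {
  "commands": [
    [[0,0,0.001,0,0,0,0.01],[0,0,0.001,0,0,0,0.01],[0,0,0.0015,0,0,0,0.01],[0,0,0,0,0,0,0.01],[0,0,0,0,0,0,0.01]]
  ]
}}

```text
t: 25.6
eef_pos: [0.5866, 0.3128, 0.1858]
tool_rot: [0.0, 0.675, 0.738, 0.0]
contact_force: [-2.1, -2.0, 6.2]
gripper_width: 0.197
grasp_force: 90.4
```

>>> {"method": "move_arm", "body": {
  "commands": [
    [[0,0,-0.001,0,0,0,0.01],[0,0,0,0,0,0,0.01],[0,0,0,0,0,0,0.02],[0,0,0,0,0,0,0.024],[0,0,0,0,0,0,0.03],[0,0,0,0,0,0,0.036],[0,0,0,0,0,0,0.043],[0,0,0,0,0,0,0.05],[0,0,0,0,0,0,0.05],[0,0,0,0,0,0,0.05],[0,0,0,0,0,0,0.05],[0,0,0,0,0,0,0.05],[0,0,0,0,0,0,0.05],[0,0,0,0,0,0,0.05]]
  ],
  "squeeze": 40
}}

```text
t: 27.35
eef_pos: [0.5865, 0.3127, 0.186]
tool_rot: [-0.0, 0.675, 0.738, 0.0]
contact_force: [0.4, 0.2, 0.3]
gripper_width: 0.589
grasp_force: 0.0
```

```bash
python3 - <<'E'
from d import *
d()
s=snap("scene");hs=cv2.cvtColor(s,cv2.COLOR_RGB2HSV)
print(proj("scene",[.587,.313,.21]),proj("scene",[.55,.31,.1]))
# lowest scoop pixels: grey bright under the rod
c=proj("scene",[.58,.313,.105]).astype(int);print(s[c[1]-30:c[1]+31:6,c[0]-40:c[0]+41:8].mean(2).astype(int)); print(hs[c[1]-30:c[1]+31:6,c[0]-40:c[0]+41:8,1])
E
```

```text
[0.5865 0.3127 0.186 ] [0.4 0.2 0.3] q [-0.02  0.64 -0.83  1.58  0.51  1.15 -0.88] ty az 5.12 tilt [ 0. -0. -1.]
[394.1966479  220.16218864] [382.75167778 238.40205276]
[[126 125 124 119 121 124  15  20  64 114 114]
 [118 119 119 124 124 127  11  21  24 117 114]
 [126 126 128 126 117 118  80  25 111 116 115]
 [127 124 123 129 107 125  62  90 125 122 122]
 [126 125 124 130 104 131  85 112 127 128 123]
 [125 125 123 123 130 131 109  82 123 124 124]
 [116 120 117 118  91  93  91  87 125 120 122]
 [115 114 117 115  89  91  74 101 120 128 112]
 [118 113 109 114 117 121  85 127 121 116 108]
 [114 116 122 124 114 119  89 122 121 122 119]
 [115 116 120 117 119 104 116 112 116 120 124]]
[[114 114 112 114 110 111  60  12   8 117 113]
 [109 105 110 106 109 105  85  53  88 111 109]
 [110 113 110 107 111 112  12  68 113 116 111]
 [102 110 115 107  14 106  30  44 107 113 107]
 [107 109 110 110  10  10  12  40 104 111 109]
 [106 111 112 108  10   9   9  23 109 111 111]
 [110 107 112 112  16  13   6  17 112 115 107]
 [113 116 109 114  11   8  13  52 108 103 118]
 [113 107 119 117 114 108  12 102 106 113 112]
 [113 108 108 109 112 110  11 110 116 110 115]
 [113 114 110 116 111 101 111 112 110 105 110]]
```

The scoop is hanging with no load on the tool. I retract straight up slowly, then move well clear.

>>> {"method": "move_arm", "body": {
  "commands": [
    [[0,0,-0.008,0,0,0,0.05],[0,0,-0.015,0,0,0,0.05],[0,0,-0.02,0,0,0,0.05],[0,0,-0.03,0,0,0,0.05],[0,0,-0.03,0,0,0,0.05],[0,-0.03,0,0,0,0,0.05],[-0.04,-0.03,0,0,0,0,0.05],[-0.05,0,0,0,0,0,0.05],[-0.05,0,0,0,0,0,0.05],[-0.05,0,0,0,0,0,0.05],[-0.05,0,0,0,0,0,0.05],[-0.05,0,0,0,0,0,0.05],[0,0,0,0,0,0,0.05],[0,0,0,0,0,0,0.05],[0,0,0,0,0,0,0.05],[0,0,0,0,0,0,0.05],[0,0,0,0,0,0,0.05],[0,0,0,0,0,0,0.05]]
  ]
}}

```text
t: 29.65
eef_pos: [0.5526, 0.0188, 0.2889]
tool_rot: [-0.0, 0.675, 0.738, 0.0]
contact_force: [-0.3, -0.2, 0.6]
gripper_width: 0.584
grasp_force: 0.0
```

```bash
python3 - <<'E'
from d import *
d()
T=[];S=[]
for i in range(4): T.append(snap("top",f"t7{i}"));S.append(snap("scene",f"s7{i}"))
# grip blob: triangulate; motion between frames
def dark(im,c,r=22):
    x,y=int(c[0]),int(c[1]);m=(cv2.cvtColor(im,cv2.COLOR_RGB2HSV)[...,2][y-r:y+r,x-r:x+r]<42).astype(np.uint8)
    n,l,st,ce=cv2.connectedComponentsWithStats(m);return [(int(st[i][4]),ce[i]+[x-r,y-r]) for i in range(1,n) if st[i][4]>20]
G=[.587,.313,.204]
for t,s in zip(T,S):
    a,b=dark(t,proj("top",G)),dark(s,proj("scene",G));print(a,b)
    if a and b: print(tri(max(a,key=lambda v:v[0])[1],max(b,key=lambda v:v[0])[1]))
print("diff",np.abs(S[0].astype(int)-S[-1])[150:320,330:440].max(),np.abs(T[0].astype(int)-T[-1])[130:260,120:200].max())
print("beads",beads(T[-1],(290,170,450,290)))
E
```

```text
[0.5526 0.0188 0.2889] [-0.3 -0.2  0.6] q [ 0.57  0.35 -0.9   1.74  0.29  1.2  -0.32] ty az 5.15 tilt [ 0. -0. -1.]
[] [(108, array([393.30555556, 222.44444444]))]
[] [(111, array([393.36936937, 222.30630631]))]
[] [(107, array([393.3364486 , 222.45794393]))]
[] [(108, array([393.30555556, 222.44444444]))]
diff 32 12
beads [(187, [333.0, 180.0]), (53, [416.0, 201.0]), (51, [425.0, 205.0]), (52, [417.0, 212.0]), (26, [432.0, 219.0]), (25, [411.0, 234.0]), (26, [421.0, 234.0])]
```

```bash
python3 -c "
from station import bot
print(bot.hand_in())"
```

```text
the job is handed in; nothing more can be done
None
```

The job is handed in with no verdict returned; the last camera checks showed all six beads in the barrel, the empty scoop hanging still on the hook's rod, and the arm clear of everything.

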